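Put the jeweller's bench in order

TASK

Sort the loose pieces on the jeweller's bench to where they belong: both brass rings flat over the post of the ring stand, the thick one at the bottom and the thin one on top of it; the white crucible upright on the middle of the soldering board; and both steel punches in the wooden tray, each lying flat on its floor. Leave the small glass jar where it stands, and leave everything released and at rest.

Things in the scene. Friction and masses are not known exactly. Their poses are not given: they have to be found in the camera images.
- thick_ring: Thick-walled brass ring blank lying flat: outer diameter 56 mm, hole 36 mm, 14 mm high, about 0.12 kg. Origin at the centre of its underside, z up.
- thin_ring: Thin-walled, smaller brass ring blank lying flat: outer diameter 44 mm, hole 34 mm, 14 mm high, about 0.05 kg. Origin at the centre of its underside, z up.
- crucible: White ceramic crucible, an open square dish 46 x 46 mm and 24 mm high with 6 mm walls, mouth up, about 0.07 kg. Origin at the centre of its underside, x and y square to its sides, z up.
- long_punch: Long steel punch, lying flat: a square bar 12 x 12 mm, 72 mm long over all, its last 14 mm at the +x end narrowed to a 7 mm square dark tip; about 0.07 kg. Origin at its middle (half length, centre of the section, so 6 mm above what it lies on); x along the bar to the tip.
- short_punch: Short steel punch, the same but 50 mm long over all, about 0.05 kg: square bar 12 x 12 mm, last 14 mm at the +x end narrowed to a 7 mm dark tip. Origin at its middle, 6 mm above what it lies on; x along the bar to the tip.
- stand: Ring stand, fixed: round wooden foot 80 mm across and 10 mm high with an upright steel post of 18 mm diameter in its centre, post top 55 mm above the table. Origin on the table under the post, z up.
- tray: Open pale wooden tray, fixed: 116 mm (x) by 112 mm (y) outside, 20 mm high, walls and floor 6 mm thick, so 104 x 100 mm inside and its floor 6 mm above the table. Origin on the table under its centre.
- board: Soldering board, fixed: plain off-white slab 120 mm (x) by 110 mm (y), 25 mm thick, flat top 25 mm above the table. Origin on the table under its centre.
- jar: Bystander: small closed glass jar with a steel cap, 38 mm diameter, 48 mm high, standing loose in one of the gaps between stand, tray and board; the other gap has a low round cork block. Origin at the centre of its underside.
Not all that is in view belongs to the job. What is shaped like the thin_ring but green is not meant.

How it is judged:
By the outcome, as a careful person would: the job done as asked, in the order asked, and still so for the second after the job is handed in, with the robot touching nothing.
It also fails if it takes over 120 s, if anything falls off the work surface, if the arm or the gripper's body presses on something with over 40 N, if the wrist force passes 120 N, or if a joint passes its speed limit or range.

ROBOT

A 6-joint arm with a two-finger parallel gripper is mounted at the origin on the work surface. World frame = base frame: x ahead of the robot, y to its left, z up, the work surface at z = 0. Lengths are in m, angles in rad, forces in N, time in s.
With the tool pointing down it reaches from about 0.25 to 0.725 m from the base axis. Payload 4 kg.
Tool frame: the origin (TCP) lies at the very end of the fingers, on their centre line; the grasp point (between the pads) lies 19 mm behind it; z points along the fingers, y is the line along which they close (so a half turn about z gives the same grasp; the last joint's range is limited). The gripper opens to 85 mm and grips with 20 to 120 N. Pads are 22 mm wide; open, the fingers measure 114 mm over their backs; the gripper's body (76 mm by 85 mm) begins 54 mm behind the grasp point. The pads swing forward as they close: fully open they stand 13 mm farther back than shut.
Start: joints at [-1.221, 0.241, 0.005, 1.335, 0, 1.571], TCP at [0.171, -0.47, 0.231] pointing down, gripper open.
Joint ranges: [-2.72, 2.72], [-1.05, 1.87], [-1.09, 1.28], [-1.99, 2.15], [-1.42, 1.44], [-3.14, 3.14]. Speed limits (rad/s): [2.79, 2.79, 3.14, 3.14, 3.14, 3.14].

INTERFACE

Orientations are given as a unit quaternion [x, y, z, w].
In Python, from workcell import bot, vision, workorder, boxes_of gives the robot as it stands.
- The arm moves only by the tool send_rows, never from a script. Its argument "motion" is text: rows parted by semicolons, each of 5 numbers parted by spaces: the closure, from -1 (fully open) to 1 (shut), so that 0 is half open, then the shift along the tool's x, y, z in cm, then the turn about the tool's z in rad. In form: claw x y z twist; .... A call has 1 to 5 rows; each row is the pose to reach, as a shift and turn from the pose commanded when the call began, along the tool's axes at that moment; what a row does not reach only later rows make up. A row lasts 1/10 s, in which the tool goes at most 50 mm and 8.59 degrees, less where a joint would pass 70% of its speed; a pose out of reach is approached as far as the arm can. A call with a gripper value outside its range is refused whole. The fingers move at their own pace and stop on an object; the grip force is fixed at half the most. Time passes only in rows, so rows that repeat a pose let the fingers close. It gives the time, the measured TCP pose, the force, the opening and the grip force at its end, in the units of the state.
- bot.get_obs(): the state, without advancing time (a new reading comes with each control period).
- vision.camera(name): name is "side" or "top" or "wrist"; returns the picture (400x640x3 uint8, red, green, blue); there is no depth.
- vision.camera_model(name): a dict with "fov_y" (degrees; the focal length in pixels is half the picture's height over the tangent of half this angle, whatever the lens; pixels are square), "cx", "cy" (the principal point, pixels), "world_from_camera" (4x4, takes a point from camera to world coordinates); the wrist camera has in their place "hand_eye" (4x4, takes a point from camera to tool coordinates, whose origin is the TCP and whose axes are the flange's). Camera axes: x right, y down, z forward; pixel columns grow to the right and rows downward; lengths in m; the calibration is good to about 2 mm. A picture is of the moment at which its call begins: read the wrist's pose just before it. camera_model takes no time and is no camera call.
- workorder.job_done(): hands the job in; it is judged then, once.
Trained networks look in the newest picture that a camera, given by its name, has taken for a name from the list of things; names that differ only in an ending like _2 or _b are one class to them, and where a whole thing is asked for, a point or a joint stands for the part that bears it (a point fixed in the world has none). Each returns a list of dicts, best first, with "conf" (0 to 1); they miss things now and then, are a little off and sometimes report something else, mostly with a low value. They report only what shows in the picture. A call takes as long as a camera call. They do not tell look-alikes from the thing itself.
- boxes_of(camera, target): "rect" ([centre column, centre row, width, height] in pixels, round what is visible of it).
The state is a dict: "clock": time; "joint_pos": joint angles; "joint_vel": joint speeds; "tau": joint torques, N m; "eef_pos": TCP position; "tool_rot": TCP orientation; "ft_force": force on the tool from outside, world axes, zero at the start; "ft_torque": the same for the moment, N m; "grip_width": finger opening in m; "grasp_force": force on a finger pad.
Only numpy, scipy, OpenCV 4.12 (cv2) and the standard library are available. Lean on these libraries where they do the work, as an engineer would, in place of code of your own. Each camera call takes 0.05 s, during which the arm holds its last target. There are 200 camera calls.

## Working session

There is one attempt and no reset: what is moved stays moved. The work goes in short steps, Python scripts to look and compute and a tool call to move; the robot and the scene stay as the last step left them, time stands still between calls to the robot, and variables do not carry over. Pictures are saved under pics/ and viewed, at most 14 in all, crops included, and the job is handed in when it is done.

Besides the shell and the picture viewer there is one more tool, called after "Emit:" by a JSON object that holds its "name" and its "arguments", one argument or row to a line. send_rows: Moves the arm, as the interface text tells. Its arguments: {"type":"object","properties":{"motion":{"type":"string"}},"required":["motion"]}

```bash
ls; mkdir -p pics
python3 - <<'E'
from workcell import bot, vision, workorder, boxes_of
import cv2, numpy as np
o=bot.get_obs();print({k:np.round(v,3).tolist() for k,v in o.items()})
for c in ["top","side","wrist"]:
    im=vision.camera(c);cv2.imwrite(f"pics/{c}0.png",im[:,:,::-1]);m=vision.camera_model(c)
    print(c,m)
    if c!="wrist":
        for t in "thick_ring thin_ring crucible long_punch short_punch stand tray board jar".split():
            print(t,[(np.round(d["rect"],1).tolist(),round(d["conf"],2)) for d in boxes_of(c,t)][:3])
E
```

```text
pics
{'clock': 0.0, 'joint_pos': [-1.221, 0.241, 0.004, 1.335, -0.0, 1.571], 'joint_vel': [-0.0, 0.001, 0.0, 0.0, 0.001, 0.001], 'tau': [0.001, -37.232, 25.241, 0.017, 0.0, -0.0], 'eef_pos': [0.171, -0.469, 0.23], 'tool_rot': [0.985, 0.174, -0.0, -0.001], 'ft_force': [0.561, -1.057, 0.291], 'ft_torque': [0.019, 0.031, -0.011], 'grasp_force': 0.0, 'grip_width': 0.086}
top {'fov_y': 50.30430277748522, 'cx': 319.72789013205994, 'cy': 201.7187796939201, 'world_from_camera': array([[ 0.01096287, -0.99510471,  0.09821623,  0.40997888],
       [-0.99989129, -0.00994077,  0.01089002,  0.00661585],
       [-0.00986037, -0.09832494, -0.99510551,  0.97763828],
       [ 0.        ,  0.        ,  0.        ,  1.        ]])}
thick_ring [([387.4, 221.8, 23.1, 26.3], 0.8)]
thin_ring [([367.0, 278.4, 21.4, 18.7], 0.69), ([333.9, 224.5, 19.5, 16.6], 0.58), ([210.8, 223.5, 9.4, 22.4], 0.57)]
crucible [([266.1, 234.6, 20.3, 23.0], 0.87)]
long_punch [([454.2, 235.0, 28.2, 12.6], 0.61)]
short_punch [([211.3, 223.8, 11.5, 20.5], 0.48), ([214.5, 145.5, 53.8, 56.2], 0.18)]
stand [([442.5, 150.5, 27.7, 33.4],
[... 846 characters left out ...]
0.16)]
short_punch [([258.1, 132.9, 18.6, 13.9], 0.65)]
stand [([450.4, 313.4, 50.1, 49.6], 0.87)]
tray [([332.1, 112.8, 63.5, 46.7], 0.67)]
board [([376.8, 185.9, 75.0, 60.9], 0.87), ([319.3, 280.2, 31.6, 29.6], 0.46)]
jar [([347.6, 149.2, 21.1, 25.5], 0.66)]
wrist {'fov_y': 61.13214535468282, 'cx': 317.9430723124895, 'cy': 205.43837801016187, 'hand_eye': array([[ 5.32162234e-05, -9.48279901e-01, -3.17435391e-01,
         8.33283905e-02],
       [ 9.99999964e-01,  1.33631642e-04, -2.31555716e-04,
         7.49630247e-04],
       [ 2.61999044e-04, -3.17435367e-01,  9.48279874e-01,
        -1.42561055e-01],
       [ 0.00000000e+00,  0.00000000e+00,  0.00000000e+00,
         1.00000000e+00]])}
```

Run:
```python
import cv2
a=cv2.imread("pics/top0.png")[105:305,180:480];cv2.imwrite("pics/t0c.png",cv2.resize(a,None,fx=2.6,fy=2.6,interpolation=cv2.INTER_CUBIC))
```

```text
(no output)
```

View pics/t0c.png

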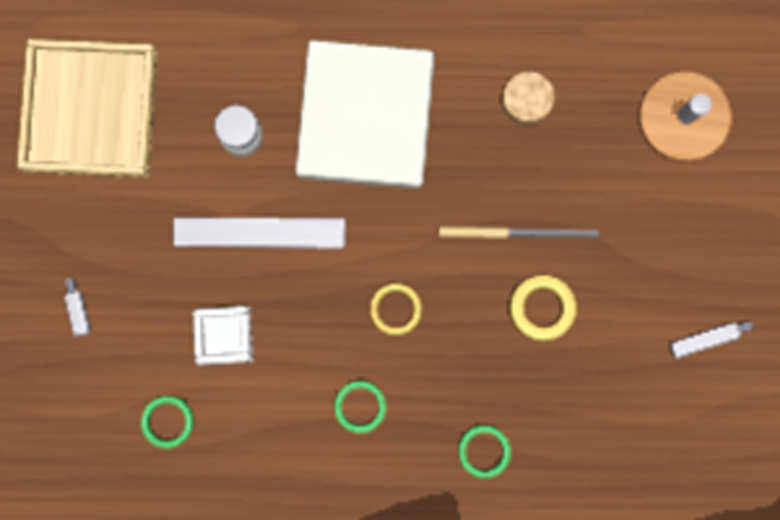

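View pics/side0.png

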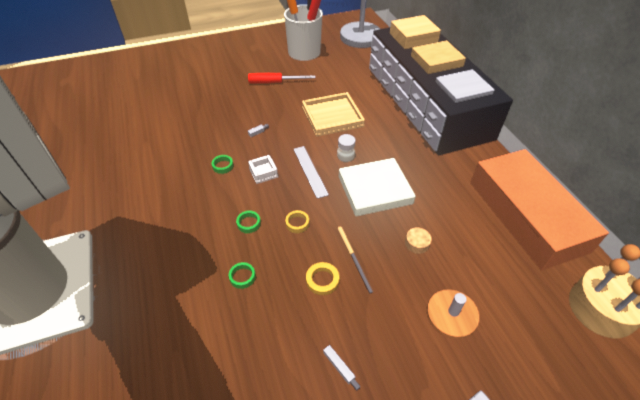

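```bash
cat > h.py <<'E'
import numpy as np, cv2
from scipy.spatial.transform import Rotation as R
from workcell import bot, vision, workorder, boxes_of
def T(cam,o=None):
    m=vision.camera_model(cam)
    if cam!="wrist": return m,m["world_from_camera"]
    o=o or bot.get_obs(); W=np.eye(4); W[:3,:3]=R.from_quat(o["tool_rot"]).as_matrix(); W[:3,3]=o["eef_pos"]
    return m,W@m["hand_eye"]
def ray(cam,u,v,z,o=None):
    "pixel -> world point on plane z"
    m,W=T(cam,o); f=200/np.tan(np.radians(m["fov_y"]/2))
    d=W[:3,:3]@np.array([(u-m["cx"])/f,(v-m["cy"])/f,1.]); p=W[:3,3]
    return p+d*(z-p[2])/d[2]
def pix(cam,P,o=None):
    m,W=T(cam,o); f=200/np.tan(np.radians(m["fov_y"]/2)); c=np.linalg.inv(W)@np.r_[P,1]
    return np.array([m["cx"]+f*c[0]/c[2],m["cy"]+f*c[1]/c[2]])
def pose():
    o=bot.get_obs(); M=R.from_quat(o["tool_rot"]).as_matrix()
    return np.array(o["eef_pos"]),M,o
def yaw(M): return np.arctan2(M[1,1],M[0,1])  # direction of tool y (closing line) in world
def go(xyz,closing=None):
    "print tool-axis shift (cm) and twist to bring TCP to xyz with closing line at angle `closing` (world, mod pi)"
    p,M,o=pose(); s=M.T@(np.array(xyz)-p)*100; tw=0
    if closing is not None:
        d=(closing-yaw(M)+np.pi/2)%np.pi-np.pi/2; tw=-d
        alt=tw-np.sign(tw)*np.pi
        print("j6",round(o["joint_pos"][5],2),"alt twist",round(alt,3))
    print("shift",np.round(s,2),"twist",round(tw,3))
E
python3 - <<'E'
from h import *
for cam in ["top","side"]:
    im=cv2.imread(f"pics/{cam}0.png"); hsv=cv2.cvtColor(im,cv2.COLOR_BGR2HSV)
    for name,lo,hi in [("brass",(22,90,130),(35,255,255)),("white",(0,0,150),(180,50,255))]:
        m=cv2.inRange(hsv,lo,hi); cs,_=cv2.findContours(m,cv2.RETR_EXTERNAL,cv2.CHAIN_APPROX_NONE)
        for c in cs:
            if 25<cv2.contourArea(c)<3500:
                (x,y),wh,a=cv2.minAreaRect(c); z={"brass":.014,"white":.012}[name]
                print(cam,name,round(x),round(y),np.round(wh,1),round(a),np.round(ray(cam,x,y,z)[:2],3), "z25",np.round(ray(cam,x,y,.025)[:2],3))
    print(cam)
B={"top":{"stand":(686,115),"post":(701,103),"tray":(88,108),"cork":(528,97),"jar":(236,126)}}
for k,z in [("stand",.01),("post",.055),("tray",.02),("cork",.01),("jar",.048)]:
    x,y=B["top"][k];print(k,np.round(ray("top",180+x/2.6,105+y/2.6,z),3))
for k,u,v,z in [("stand",453.5,312,.01),("post",460,299,.055),("tray",333,112,.02),("jar",346,141,.048),("thick",322.5,277,.014),("thin",297.5,220.5,.014),("crucible",263,167,.024),("board",376.5,184,.025),("tipL",357,385,.006),("endL",326,349,.012)]:
    print("side",k,np.round(ray("side",u,v,z),3))
E
```

```text
top brass 332 224 [18.4 18.4] 45 [ 0.456 -0.01 ] z25 [ 0.455 -0.01 ]
top brass 388 223 [24. 24.] 90 [ 0.458 -0.138] z25 [ 0.458 -0.136]
top brass 26 17 [12.2 35.3] 4 [0.942 0.725] z25 [0.935 0.717]
top white 325 394 [11. 88.] 90 [0.085 0.001] z25 [0.09  0.001]
top white 451 235 [ 6.1 26.6] 72 [ 0.432 -0.281] z25 [ 0.432 -0.277]
top white 265 234 [21. 22.] 90 [0.432 0.14 ] z25 [0.431 0.139]
top white 209 225 [16.7  5.8] 76 [0.449 0.268] z25 [0.449 0.265]
top white 280 194 [11. 65.] 90 [0.521 0.109] z25 [0.519 0.108]
top white 518 163 [11.6 39. ] 76 [ 0.598 -0.435] z25 [ 0.596 -0.429]
top white 271 154 [18.4 15.6] 45 [0.615 0.131] z25 [0.612 0.129]
top white 448 144 [7. 7.] 90 [ 0.641 -0.278] z25 [ 0.637 -0.274]
top white 141 158 [ 2.7 36.4] 20 [0.603 0.43 ] z25 [0.6   0.425]
top white 611 156 [37. 40.] 90 [ 0.616 -0.648] z25 [ 0.613 -0.639]
top white 320 148 [48.9 52.5] 5 [0.629 0.018] z25 [0.626 0.018]
top white 40 115 [ 3.4 17.1] 21 [0.704 0.674] z25 [0.7   0.665]
top white 67 127 [28.4 48.5] 41 [0.675 0.608] z25 [0.672 0.6  ]
top white 596 80 [23. 24.] 90 [ 0.798 -0.623] z25 [ 0.79
[... 3432 characters left out ...]
4 20.4] 12 [0.851 0.584] z25 [0.84  0.562]
side white 256 24 [ 1.5 54.7] 81 [0.57  0.736] z25 [0.565 0.711]
side white 386 15 [18.4  9.2] 45 [0.96  0.659] z25 [0.947 0.635]
side white 298 30 [37.1 54.8] 18 [0.676 0.661] z25 [0.668 0.637]
side
stand [ 0.63  -0.267  0.01 ]
post [ 0.63  -0.268  0.055]
tray [0.629 0.261 0.02 ]
cork [ 0.645 -0.128  0.01 ]
jar [0.608 0.127 0.048]
side stand [ 0.63  -0.269  0.01 ]
side post [ 0.629 -0.27   0.055]
side tray [0.63  0.255 0.02 ]
side jar [0.606 0.122 0.048]
side thick [ 0.458 -0.143  0.014]
side thin [ 0.456 -0.016  0.014]
side crucible [0.431 0.13  0.024]
side board [0.626 0.01  0.025]
side tipL [ 0.446 -0.318  0.006]
side endL [ 0.422 -0.257  0.012]
```

```bash
python3 -c "
from h import *
go((.458,-.14,.12),np.pi/2)"
```

```text
j6 1.57 alt twist -2.792
shift [ 38.23 -21.15  11.13] twist 0.35
```

Emit:
{"name": "send_rows", "arguments": {
  "motion": "-1 4 -2.2 1 0.07; -1 8 -4.4 2 0.14; -1 12 -6.6 3 0.21; -1 16 -8.8 4.5 0.28; -1 20 -11 6 0.35"
}}

```text
clock: 1.55
eef_pos: [0.3226, -0.2967, 0.1712]
tool_rot: [1.0, -0.002, 0.001, 0.0]
ft_force: [-0.2, -0.6, 0.1]
grip_width: 0.0852
grasp_force: 0.0
```

```bash
python3 -c "
from h import *
go((.458,-.14,.12),np.pi/2);print(bot.get_obs()['clock'])"
```

```text
j6 2.4 alt twist 3.138
shift [ 13.48 -15.72   5.12] twist -0.004
1.55
```

Emit:
{"name": "send_rows", "arguments": {
  "motion": "-1 3.5 -4 1 0; -1 7 -8 2.5 0; -1 10.5 -12 4 0; -1 13.4 -15.6 5 0; -1 13.4 -15.6 5 0"
}}

```text
clock: 2.05
eef_pos: [0.4576, -0.1382, 0.1202]
tool_rot: [1.0, 0.003, -0.0, -0.001]
ft_force: [-0.3, -0.0, -0.7]
grip_width: 0.0853
grasp_force: 0.0
```

```bash
cat >> h.py <<'E'
def snap(name):
    o=bot.get_obs(); im=vision.camera("wrist"); cv2.imwrite(f"pics/{name}.png",im[:,:,::-1])
    print("tcp",np.round(o["eef_pos"],4),"yaw",round(np.degrees(yaw(R.from_quat(o["tool_rot"]).as_matrix())),1),"t",round(o["clock"],2),"j6",round(o["joint_pos"][5],2))
    return cv2.cvtColor(im,cv2.COLOR_RGB2HSV),o
def blobs(hsv,o,lo,hi,z,amin=300):
    "contours in wrist picture: min-area rect mapped to plane z (m)"
    cs,_=cv2.findContours(cv2.morphologyEx(cv2.inRange(hsv,lo,hi),cv2.MORPH_OPEN,np.ones((3,3))),cv2.RETR_EXTERNAL,cv2.CHAIN_APPROX_NONE)
    for c in sorted(cs,key=cv2.contourArea)[::-1]:
        if cv2.contourArea(c)<amin: continue
        W=np.array([ray("wrist",*p[0],z,o)[:2] for p in c],np.float32)*1000
        (x,y),wh,a=cv2.minAreaRect(W); q,r=cv2.minEnclosingCircle(W)
        print("px",np.round(c.mean((0,1))).tolist(),"rect mm",round(x,1),round(y,1),np.round(wh,1),"ang",round(a,1),"circ",np.round(q,1),round(r,1))
BR=((20,90,110),(36,255,255)); WH=((0,0,140),(180,55,255))
E
python3 -c "
from h import *
h,o=snap('w1');blobs(h,o,*BR,.014)"
```

```text
tcp [ 0.4576 -0.1382  0.1202] yaw -89.7 t 2.05 j6 2.84
px [321.0, 201.0] rect mm 460.8 -140.4 [55.9 54.2] ang 0.4 circ [ 461.  -140.1] 28.5
px [157.0, 202.0] rect mm 458.7 -12.6 [43.3 45.4] ang 86.1 circ [459.2 -14.3] 24.4
```

View pics/w1.png

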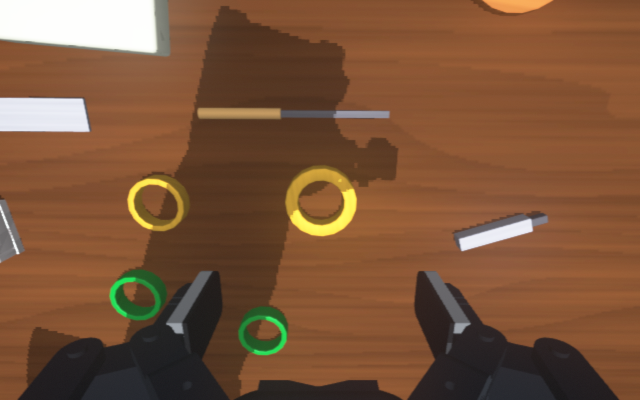

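Emit:
{"name": "send_rows", "arguments": {
  "motion": "-1 0.32 0.2 4 0; -1 0.32 0.2 8 0; -1 0.32 0.2 11 0; -1 0.32 0.2 11.9 0; -1 0.32 0.2 11.9 0"
}}

```text
clock: 2.6
eef_pos: [0.4573, -0.1445, 0.0016]
tool_rot: [1.0, -0.001, -0.001, -0.0]
ft_force: [-0.4, -0.2, -0.0]
grip_width: 0.0852
grasp_force: 0.0
```

Emit:
{"name": "send_rows", "arguments": {
  "motion": "1 0 0 0 0; 1 0 0 0 0; 1 0 0 0 0; 1 0 0 0 0; 1 0 0 0 0"
}}

```text
clock: 3.1
eef_pos: [0.4605, -0.1443, 0.0051]
tool_rot: [1.0, 0.0, 0.002, 0.001]
ft_force: [-1.9, 0.7, 9.6]
grip_width: 0.0523
grasp_force: 60.7
```

```bash
python3 -c "
from h import *
h,o=snap('w2')
for i in range(4):
    vision.camera('wrist'); q=bot.get_obs(); print(np.round(q['eef_pos'],4),np.round(q['ft_force'],1),q['grip_width'])"
```

```text
tcp [ 0.4605 -0.1443  0.0051] yaw -90.0 t 3.1 j6 2.84
[ 0.4605 -0.1444  0.0051] [-2.2  1.6 10.3] 0.05260292672878752
[ 0.4604 -0.1443  0.0051] [-0.7  1.2  9. ] 0.05236322976754069
[ 0.4605 -0.1443  0.0051] [-2.3  0.5 10. ] 0.05252170744750296
[ 0.4605 -0.1443  0.0051] [-2.   0.7  9.1] 0.05248144141489825
```

View pics/w2.png

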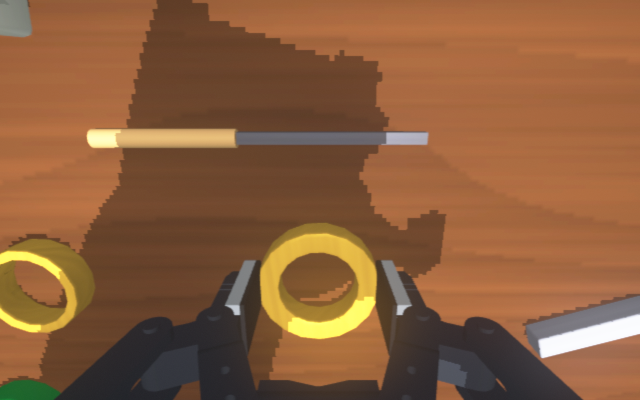

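Emit:
{"name": "send_rows", "arguments": {
  "motion": "1 0 0 -2 0; 1 0 0 -5 0; 1 0 0 -9 0; 1 0 0 -12 0; 1 0 0 -12 0"
}}

```text
clock: 3.85
eef_pos: [0.4627, -0.1452, 0.1282]
tool_rot: [1.0, -0.0, 0.006, 0.002]
ft_force: [0.5, -0.7, -0.2]
grip_width: 0.0525
grasp_force: 63.2
```

```bash
python3 -c "
from h import *
h,o=snap('w3');print(o['ft_force'],o['grip_width'],o['grasp_force'])
go((.63,-.268,.12))"
```

```text
tcp [ 0.4627 -0.1452  0.1282] yaw -90.0 t 3.85 j6 2.84
[ 0.4787223  -0.73514234 -0.1519037 ] 0.052515943677146404 63.23633473366499
shift [16.89 12.33  0.72] twist 0
```

View pics/w3.png

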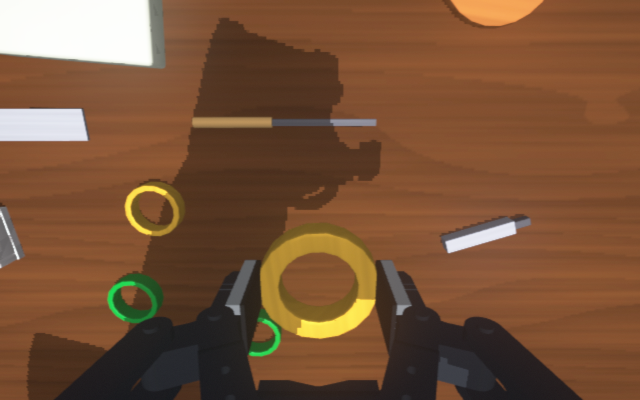

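Emit:
{"name": "send_rows", "arguments": {
  "motion": "1 3 3 -1 0; 1 6 6 -1 0; 1 9 9 -1 0; 1 9.7 12.3 -1 0; 1 9.7 12.3 -1 0"
}}

```text
clock: 4.4
eef_pos: [0.556, -0.2705, 0.1303]
tool_rot: [1.0, -0.002, -0.001, 0.001]
ft_force: [-0.2, 0.2, -1.6]
grip_width: 0.0519
grasp_force: 63.3
```

```bash
python3 -c "
from h import *
h,o=snap('w4')
blobs(h,o,(5,120,120),(19,255,255),.01,1500); blobs(h,o,*WH,.055);blobs(h,o,*BR,o['eef_pos'][2]+.009)
print(pix('wrist',(.63,-.268,.055),o),pix('wrist',(.63,-.268,.01),o))"
```

```text
tcp [ 0.556  -0.2705  0.1303] yaw -90.2 t 4.4 j6 2.69Traceback (most recent call last):
  File "<string>", line 4, in <module>
    blobs(h,o,(5,120,120),(19,255,255),.01,1500); blobs(h,o,*WH,.055);blobs(h,o,*BR,o['eef_pos'][2]+.009)
    ~~~~~^^^^^^^^^^^^^^^^^^^^^^^^^^^^^^^^^^^^^^^
  File "h.py", line 38, in blobs
    W=np.array([ray("wrist",*p[0],z,o)[:2] for p in c],np.float32)*1000
                ~~~^^^^^^^^^^^^^^^^^^^
  File "h.py", line 11, in ray
    m,W=T(cam,o); f=200/np.tan(np.radians(m["fov_y"]/2))
        ~^^^^^^^
  File "h.py", line 5, in T
    m=vision.camera_model(cam)
ValueError: time passes only in moves, steps and waits
```

View pics/w4.png

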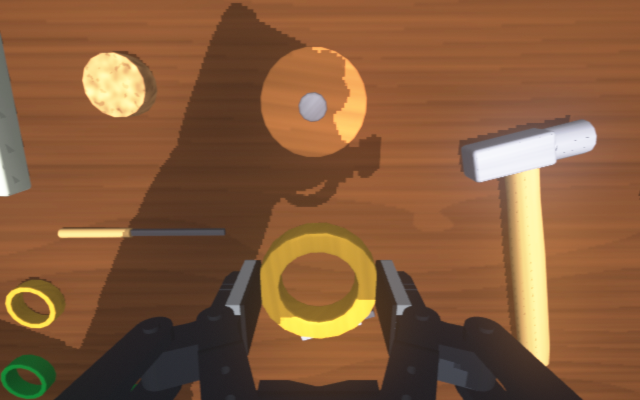

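```bash
sed -i 's/^def T(cam,o=None):/import functools\nCM=functools.cache(lambda c: vision.camera_model(c))\ndef T(cam,o=None):/; s/m=vision.camera_model(cam)/m=CM(cam)/' h.py; python3 -c "
from h import *
o=bot.get_obs();print(o['eef_pos'])
print(ray('wrist',314,101,.01,o),ray('wrist',313,107,.055,o),ray('wrist',319,270,o['eef_pos'][2]+.009,o), 'topring c')
go((.628,-.27,.11))"
```

```text
[ 0.55506559 -0.26837919  0.13019627]
[ 0.63196466 -0.26562309  0.01      ] [ 0.62961727 -0.26555859  0.055     ] [ 0.56361393 -0.269026    0.13919627] topring c
shift [7.3  0.14 2.  ] twist 0
```

Emit:
{"name": "send_rows", "arguments": {
  "motion": "1 4 -0.1 0 0; 1 7.3 -0.1 1 0; 1 7.3 -0.1 2.5 0; 1 7.3 -0.1 3.5 0; 1 7.3 -0.1 3.5 0"
}}

```text
clock: 4.95
eef_pos: [0.6262, -0.2642, 0.0942]
tool_rot: [1.0, 0.0, -0.003, -0.001]
ft_force: [-0.4, -0.7, -0.8]
grip_width: 0.0525
grasp_force: 63.3
```

```bash
python3 -c "
from h import *
h,o=snap('w5'); im=vision.camera('side'); 
cv2.imwrite('pics/s5.png',np.hstack([cv2.resize(im[240:380,370:530,::-1],(400,350)),cv2.imread('pics/w5.png')[160:360,200:440][:350]]) if 0 else cv2.resize(im[220:380,370:560,::-1],(760,640))[:600])
go((.628,-.268,.017))
for i in range(3): vision.camera('wrist');print(bot.get_obs()['eef_pos'])"
```

```text
tcp [ 0.6262 -0.2642  0.0942] yaw -90.0 t 4.95 j6 2.74
shift [0.05 0.26 8.02] twist 0
[ 0.62828329 -0.26579314  0.09803752]
[ 0.6286756  -0.26603405  0.09852455]
[ 0.62886432 -0.26619901  0.09871711]
```

View pics/w5.png

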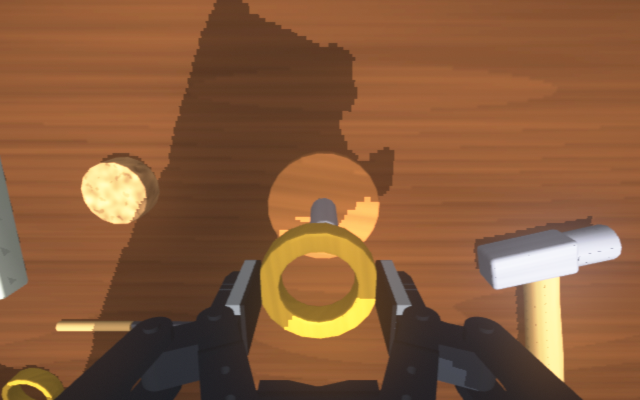

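Emit:
{"name": "send_rows", "arguments": {
  "motion": "1 0 0.1 2.5 0; 1 0 0.1 5 0; 1 0 0.1 6.8 0; 1 0 0.1 7.5 0; 1 0 0.1 7.5 0"
}}

```text
clock: 5.7
eef_pos: [0.6281, -0.2668, 0.0218]
tool_rot: [1.0, -0.0, -0.001, -0.0]
ft_force: [-0.3, 0.2, -1.2]
grip_width: 0.0522
grasp_force: 63.3
```

Emit:
{"name": "send_rows", "arguments": {
  "motion": "1 0 0 0 0; 1 0 0 0 0; 1 0 0 0.3 0; 1 0 0 0.6 0; 1 0 0 0.6 0"
}}

```text
clock: 6.2
eef_pos: [0.6284, -0.2668, 0.0159]
tool_rot: [1.0, -0.0, -0.0, -0.0]
ft_force: [0.5, -0.3, -1.4]
grip_width: 0.0523
grasp_force: 63.3
```

Emit:
{"name": "send_rows", "arguments": {
  "motion": "1 0 0 0.1 0; -0.6 0 0 0 0; -0.6 0 0 0 0; -0.6 0 0 0 0; -0.6 0 0 0 0"
}}

```text
clock: 6.7
eef_pos: [0.6289, -0.267, 0.0165]
tool_rot: [1.0, -0.0, 0.0, 0.0]
ft_force: [-0.0, 0.2, 0.8]
grip_width: 0.0682
grasp_force: 0.0
```

Emit:
{"name": "send_rows", "arguments": {
  "motion": "-0.6 0 0 -4 0; -0.6 0 0 -8 0; -0.6 -3 0 -10 0; -0.6 -7 -3 -10.5 0; -0.6 -7 -5 -10.5 0"
}}

```text
clock: 7.2
eef_pos: [0.5516, -0.2152, 0.1207]
tool_rot: [1.0, -0.001, -0.004, -0.001]
ft_force: [0.6, 0.3, -0.4]
grip_width: 0.0684
grasp_force: 0.0
```

```bash
python3 -c "
from h import *
h,o=snap('w6');blobs(h,o,*BR,.024)
go((.459,-.0135,.12),np.pi/2)"
```

```text
tcp [ 0.5516 -0.2152  0.1207] yaw -90.2 t 7.2 j6 2.77
px [393.0, 101.0] rect mm 627.4 -266.0 [54.5 54.1] ang 89.8 circ [ 627.5 -265.8] 27.6
px [614.0, 266.0] rect mm 491.2 -452.6 [190.6  11.1] ang 14.8 circ [ 491.5 -453.8] 95.3
px [85.0, 306.0] rect mm 465.1 -20.6 [41.9 40.2] ang 90.0 circ [465.  -20.5] 21.1
j6 2.77 alt twist -3.141
shift [ -9.57 -19.92   0.24] twist 0.001
```

View pics/w6.png

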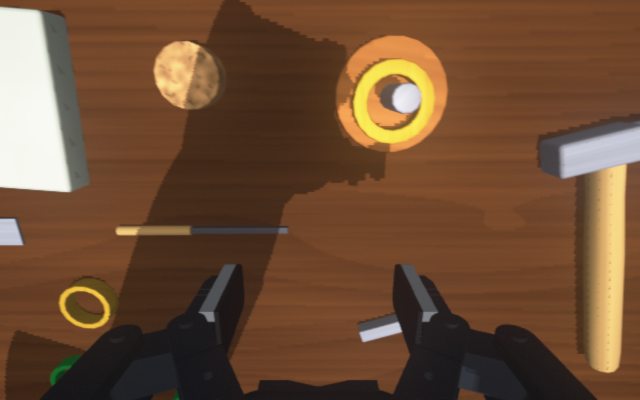

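Emit:
{"name": "send_rows", "arguments": {
  "motion": "-0.6 -2 -4 0 0; -0.6 -4 -8 0 0; -0.6 -6 -12 0 0; -0.6 -8 -16 0 0; -0.6 -9.6 -19.9 0.2 0"
}}

```text
clock: 7.75
eef_pos: [0.4625, -0.0166, 0.1199]
tool_rot: [1.0, -0.0, 0.001, -0.0]
ft_force: [1.2, 0.4, 0.6]
grip_width: 0.0682
grasp_force: 0.0
```

Emit:
{"name": "send_rows", "arguments": {
  "motion": "-0.6 0 0 0 0; -0.6 0 0 0 0; -0.6 0 0 0 0; -0.6 0 0 0 0"
}}

```text
clock: 8.15
eef_pos: [0.4638, -0.0189, 0.1195]
tool_rot: [1.0, -0.001, 0.0, 0.0]
ft_force: [-0.6, 0.3, -0.4]
grip_width: 0.0682
grasp_force: 0.0
```

```bash
python3 -c "
from h import *
h,o=snap('w7');blobs(h,o,*BR,.014)"
```

```text
tcp [ 0.4638 -0.0189  0.1195] yaw -90.1 t 8.15 j6 3.1
px [310.0, 212.0] rect mm 458.3 -12.0 [42.3 44.6] ang 89.9 circ [458.5 -12.5] 22.7
px [401.0, 123.0] rect mm 526.3 -78.5 [57.4  4.2] ang 89.9 circ [526.3 -78.5] 28.7
```

Emit:
{"name": "send_rows", "arguments": {
  "motion": "-0.6 -0.5 -0.66 4 0; -0.6 -0.5 -0.66 8 0; -0.6 -0.5 -0.66 10.5 0; -0.6 -0.5 -0.66 11.1 0; -0.6 -0.5 -0.66 11.1 0"
}}

```text
clock: 8.7
eef_pos: [0.4574, -0.0119, 0.0076]
tool_rot: [1.0, -0.001, -0.001, -0.0]
ft_force: [-0.0, -0.6, 1.1]
grip_width: 0.0685
grasp_force: 0.0
```

Emit:
{"name": "send_rows", "arguments": {
  "motion": "-0.6 0 0 0 0; 1 0 0 0 0; 1 0 0 0 0; 1 0 0 0 0; 1 0 0 0 0"
}}

```text
clock: 9.2
eef_pos: [0.4593, -0.0115, 0.0105]
tool_rot: [1.0, -0.0, 0.002, 0.0]
ft_force: [-2.4, 0.7, 9.3]
grip_width: 0.0386
grasp_force: 59.0
```

```bash
python3 -c "
from h import *
h,o=snap('w8');blobs(h,o,*BR,.014)"
```

```text
tcp [ 0.4593 -0.0115  0.0105] yaw -90.0 t 9.2 j6 3.12
px [319.0, 277.0] rect mm 459.6 -11.4 [47.2 38.8] ang 2.2 circ [459.7 -11.9] 23.8
px [479.0, 134.0] rect mm 526.4 -77.3 [56.9  4.4] ang 90.0 circ [527.2 -77.3] 28.5
```

Emit:
{"name": "send_rows", "arguments": {
  "motion": "1 0 0 -3 0; 1 0 0 -7 0; 1 0 0 -10.5 0; 1 3 4.5 -11 0; 1 6 9 -11 0"
}}

```text
clock: 9.75
eef_pos: [0.5156, -0.0945, 0.122]
tool_rot: [1.0, 0.002, 0.003, 0.001]
ft_force: [0.2, 1.0, 0.3]
grip_width: 0.0384
grasp_force: 60.2
```

```bash
python3 -c "
from h import *
vision.camera('wrist');go((.629,-.267,.1));print(bot.get_obs()['grip_width'])"
```

```text
shift [10.9  16.48  2.35] twist 0
0.03832424309585331
```

Emit:
{"name": "send_rows", "arguments": {
  "motion": "1 3 4.5 0 0; 1 6 9 0 0; 1 9 13 0 0; 1 10.8 16.2 1 0; 1 10.8 16.2 2 0"
}}

```text
clock: 10.3
eef_pos: [0.6235, -0.2617, 0.0973]
tool_rot: [1.0, -0.003, 0.002, 0.001]
ft_force: [-0.1, 0.7, -0.8]
grip_width: 0.0385
grasp_force: 60.3
```

Emit:
{"name": "send_rows", "arguments": {
  "motion": "1 0 0 0 0; 1 0 0 0 0; 1 0 0 0 0; 1 0 0 0 0"
}}

```text
clock: 10.7
eef_pos: [0.6214, -0.2553, 0.0998]
tool_rot: [1.0, 0.001, 0.001, 0.0]
ft_force: [-0.9, -0.4, -0.2]
grip_width: 0.0387
grasp_force: 60.3
```

```bash
python3 -c "
from h import *
h,o=snap('w9');go((.629,-.267,.037))"
```

```text
tcp [ 0.6214 -0.2553  0.0998] yaw -89.9 t 10.7 j6 2.75
shift [0.75 1.15 6.28] twist 0
```

View pics/w9.png

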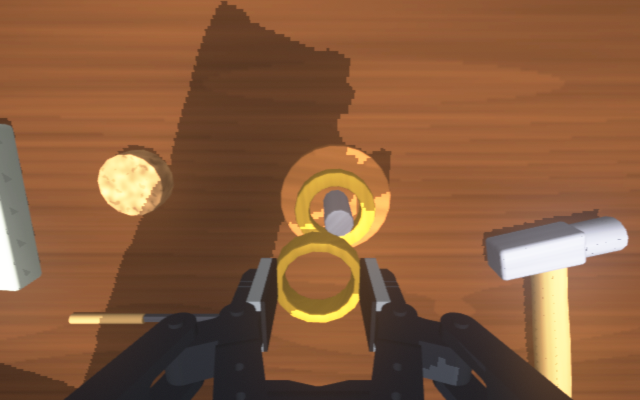

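Emit:
{"name": "send_rows", "arguments": {
  "motion": "1 0.75 1.15 0 0; 1 0.75 1.15 0 0; 1 0.75 1.15 2 0; 1 0.75 1.15 4 0; 1 0.75 1.15 5.5 0"
}}

```text
clock: 11.25
eef_pos: [0.628, -0.267, 0.0426]
tool_rot: [1.0, 0.0, -0.0, -0.0]
ft_force: [-0.4, 0.5, -0.8]
grip_width: 0.0381
grasp_force: 60.4
```

Emit:
{"name": "send_rows", "arguments": {
  "motion": "1 0 0 0.4 0; 1 0 0 0.8 0; 1 0 0 0.8 0; 1 0 0 0.8 0"
}}

```text
clock: 11.65
eef_pos: [0.6292, -0.268, 0.0364]
tool_rot: [1.0, -0.0, 0.001, 0.0]
ft_force: [-0.0, -0.7, -1.4]
grip_width: 0.0384
grasp_force: 60.4
```

Release and step back, looking from the pose used before.

Emit:
{"name": "send_rows", "arguments": {
  "motion": "-0.6 0 0 0 0; -0.6 0 0 0 0; -0.6 0 0 0 0; -0.6 0 0 -1 0; -0.6 0 0 -3 0"
}}

```text
clock: 12.15
eef_pos: [0.6272, -0.2673, 0.0641]
tool_rot: [1.0, -0.0, -0.002, -0.001]
ft_force: [0.2, 0.1, 0.5]
grip_width: 0.0682
grasp_force: 0.0
```

Emit:
{"name": "send_rows", "arguments": {
  "motion": "-0.6 0 0 -4 0; -0.6 -3 1 -7 0; -0.6 -7 1 -8 0; -0.6 -11 -0.5 -7 0; -0.6 -14 -0.5 -5 0"
}}

```text
clock: 12.65
eef_pos: [0.4882, -0.2626, 0.1184]
tool_rot: [1.0, 0.0, 0.002, 0.001]
ft_force: [-0.2, -0.9, -0.5]
grip_width: 0.0683
grasp_force: 0.0
```

```bash
python3 -c "
from h import *
h,o=snap('w10');blobs(h,o,*BR,.038);blobs(h,o,*WH,.012)
im=vision.camera('side')[250:350,400:500,::-1]; im=cv2.resize(im,(400,400)); w=cv2.imread('pics/w10.png')
cv2.imwrite('pics/v10.png',np.hstack([im,w[:,200:600]]))"
```

```text
tcp [ 0.4882 -0.2626  0.1184] yaw -90.0 t 12.65 j6 2.65
px [571.0, 201.0] rect mm 493.2 -439.3 [179.8  17.5] ang 13.8 circ [ 493.  -438.5] 90.0
px [325.0, 22.0] rect mm 609.7 -266.7 [25.9 50.7] ang 0.0 circ [ 619.7 -266.7] 25.4
px [76.0, 158.0] rect mm 530.6 -102.2 [ 4.  52.3] ang 0.0 circ [ 530.6 -102.2] 26.2
px [574.0, 54.0] rect mm 596.2 -435.6 [27.6 86.7] ang 14.3 circ [ 595.7 -435.8] 44.4
px [347.0, 268.0] rect mm 434.6 -287.2 [12.6 70.8] ang 18.3 circ [ 434.  -287.4] 35.5
```

View pics/v10.png

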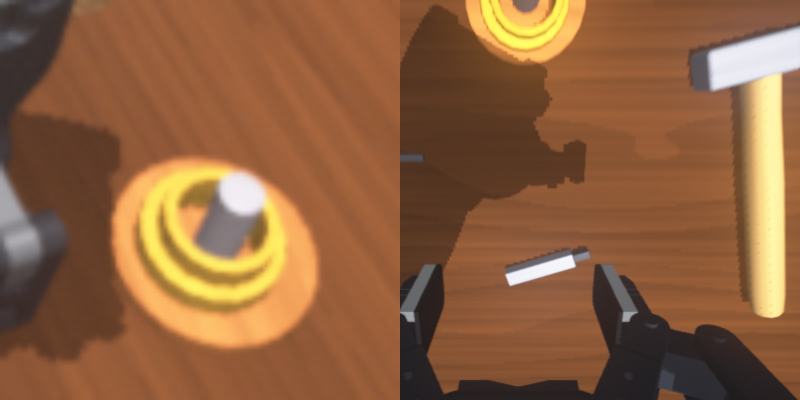

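Emit:
{"name": "send_rows", "arguments": {
  "motion": "-0.4 -1 0.4 0 -0.14; -0.4 -2 0.8 0 -0.28; -0.4 -3 1.2 0 -0.42; -0.4 -4 1.6 0 -0.56; -0.4 -5 2 0 -0.7"
}}

```text
clock: 13.25
eef_pos: [0.4395, -0.2836, 0.1165]
tool_rot: [0.938, 0.346, 0.001, 0.001]
ft_force: [1.2, 0.4, -0.1]
grip_width: 0.0595
grasp_force: 0.0
```

Emit:
{"name": "send_rows", "arguments": {
  "motion": "-0.4 0 0 0 -0.14; -0.4 0 0 0 -0.28; -0.4 0 0 0 -0.42; -0.4 0 0 0 -0.56; -0.4 0 0 0 -0.7"
}}

```text
clock: 13.75
eef_pos: [0.4399, -0.2835, 0.1165]
tool_rot: [0.763, 0.646, 0.0, 0.001]
ft_force: [0.7, -0.6, 0.1]
grip_width: 0.0597
grasp_force: 0.0
```

```bash
python3 -c "
from h import *
h,o=snap('w11');blobs(h,o,*WH,.012)
go((.434,-.285,.1),np.radians(18.3))"
```

```text
tcp [ 0.4399 -0.2835  0.1165] yaw -9.5 t 13.75 j6 1.16
px [526.0, 322.0] rect mm 601.4 -427.6 [27.6 66.1] ang 15.0 circ [ 601.3 -427.8] 34.3
px [309.0, 208.0] rect mm 434.7 -287.0 [12.8 70.6] ang 19.3 circ [ 435.7 -286.7] 35.3
px [620.0, 151.0] rect mm 667.1 -280.1 [20.5 21.7] ang 5.7 circ [ 666.9 -280. ] 11.2
j6 1.16 alt twist 2.661
shift [-0.25 -0.56  1.65] twist -0.481
```

Emit:
{"name": "send_rows", "arguments": {
  "motion": "-0.2 -0.2 -0.55 2 -0.12; -0.2 -0.2 -0.55 4 -0.24; -0.2 -0.2 -0.55 6 -0.36; -0.2 -0.2 -0.55 8 -0.485; -0.2 -0.2 -0.55 8 -0.485"
}}

```text
clock: 14.3
eef_pos: [0.4318, -0.283, 0.0335]
tool_rot: [0.589, 0.808, -0.0, -0.002]
ft_force: [-1.1, 0.3, -0.5]
grip_width: 0.0513
grasp_force: 0.0
```

```bash
python3 -c "
from h import *
h,o=snap('w12');blobs(h,o,*WH,.012)
go((.434,-.285,.016),np.radians(18.5))"
```

```text
tcp [ 0.4318 -0.283   0.0335] yaw 17.9 t 14.3 j6 0.68
px [317.0, 254.0] rect mm 434.2 -286.7 [11.7 70. ] ang 18.4 circ [ 432.6 -287.2] 35.2
px [589.0, 68.0] rect mm 521.2 -160.0 [61.5  4.6] ang 89.8 circ [ 522.4 -160. ] 30.7
j6 0.68 alt twist 3.129
shift [-0.18  0.09  1.88] twist -0.013
```

View pics/w12.png

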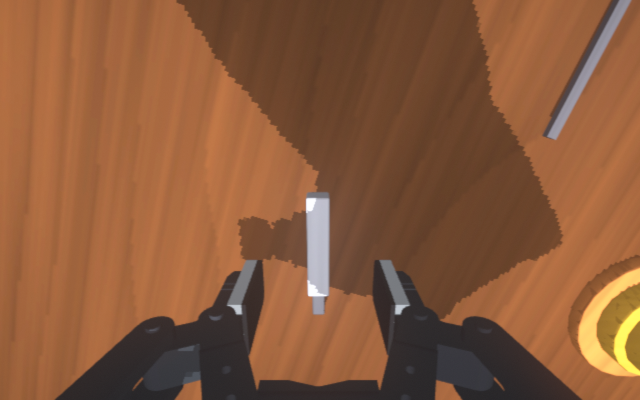

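Emit:
{"name": "send_rows", "arguments": {
  "motion": "-0.2 -0.1 0.1 1 -0.01; -0.2 -0.1 0.1 1.75 -0.01; -0.2 -0.1 0.1 1.75 -0.01; -0.2 -0.1 0.1 1.75 -0.01; 1 -0.1 0.1 1.75 -0.01"
}}

```text
clock: 14.85
eef_pos: [0.4344, -0.2846, 0.0181]
tool_rot: [0.584, 0.812, 0.0, 0.0]
ft_force: [0.5, -0.6, -0.3]
grip_width: 0.0376
grasp_force: 0.0
```

Emit:
{"name": "send_rows", "arguments": {
  "motion": "1 0 0 0 0; 1 0 0 0 0; 1 0 0 0 0; 1 0 0 0 0; 1 0 0 0 0"
}}

```text
clock: 15.35
eef_pos: [0.4341, -0.2845, 0.0178]
tool_rot: [0.584, 0.812, 0.0, 0.0]
ft_force: [-0.6, -0.6, -0.9]
grip_width: 0.0002
grasp_force: 0.0
```

Emit:
{"name": "send_rows", "arguments": {
  "motion": "-0.2 0 0 0 0; -0.2 0 0 0 0; -0.2 0 0 0 0; -0.2 0 0 0.7 0; -0.2 0 0 1.35 0"
}}

```text
clock: 15.85
eef_pos: [0.4342, -0.2845, 0.0038]
tool_rot: [0.584, 0.812, 0.0, 0.0]
ft_force: [-0.6, -0.1, 0.6]
grip_width: 0.0515
grasp_force: 0.0
```

Emit:
{"name": "send_rows", "arguments": {
  "motion": "-0.2 0 0 0 0; 1 0 0 0 0; 1 0 0 0 0; 1 0 0 0 0; 1 0 0 0 0"
}}

```text
clock: 16.35
eef_pos: [0.4343, -0.2846, 0.0046]
tool_rot: [0.584, 0.812, 0.0, 0.0]
ft_force: [-0.8, 0.3, 1.7]
grip_width: 0.0098
grasp_force: 59.5
```

Emit:
{"name": "send_rows", "arguments": {
  "motion": "1 0 0 -3 0; 1 0 0 -7 0; 1 0 0 -11 0; 1 0 0 -14 -0.14; 1 0 0 -14 -0.28"
}}

```text
clock: 16.85
eef_pos: [0.437, -0.2864, 0.1495]
tool_rot: [0.462, 0.887, -0.0, 0.005]
ft_force: [0.6, 0.0, -1.1]
grip_width: 0.01
grasp_force: 59.2
```

```bash
python3 -c "
from h import *
vision.camera('wrist');print(bot.get_obs()['grip_width']);go((.6,.23,.15),np.pi/2)"
```

```text
0.00970007711299359
j6 0.38 alt twist 2.184
shift [32.71 43.1  -0.37] twist -0.958
```

Emit:
{"name": "send_rows", "arguments": {
  "motion": "1 3 4 0 -0.1; 1 6 8 0 -0.2; 1 9 12 0 -0.3; 1 12 16 0 -0.4; 1 15 20 0 -0.5"
}}

```text
clock: 17.4
eef_pos: [0.5132, -0.0455, 0.1435]
tool_rot: [0.231, 0.973, -0.0, -0.001]
ft_force: [0.0, -0.1, -0.8]
grip_width: 0.0098
grasp_force: 59.2
```

```bash
python3 -c "
from h import *
vision.camera('wrist');go((.62,.21,.15),np.pi/2)"
```

```text
j6 0.38 alt twist 2.687
shift [ 1.51 26.86 -0.47] twist -0.454
```

Emit:
{"name": "send_rows", "arguments": {
  "motion": "1 0.3 4.5 0 -0.12; 1 0.6 9 0 -0.24; 1 0.9 13.5 0 -0.36; 1 1.2 18 0 -0.46; 1 1.4 22 0 -0.46"
}}

```text
clock: 17.95
eef_pos: [0.5999, 0.1571, 0.1431]
tool_rot: [0.004, 1.0, -0.0, -0.001]
ft_force: [0.9, -0.1, -0.6]
grip_width: 0.0098
grasp_force: 59.3
```

Emit:
{"name": "send_rows", "arguments": {
  "motion": "1 0 0.1 0 0; 1 0 0.1 0 0; 1 0 0.1 0 0"
}}

```text
clock: 18.25
eef_pos: [0.5991, 0.1552, 0.1434]
tool_rot: [0.004, 1.0, -0.0, -0.001]
ft_force: [0.4, -0.8, -1.1]
grip_width: 0.0097
grasp_force: 59.3
```

```bash
python3 -c "
from h import *
h,o=snap('w13')
print([ (np.round(d['rect'],1),d['conf']) for d in boxes_of('wrist','tray')])"
```

```text
tcp [0.5991 0.1552 0.1434] yaw 89.5 t 18.25 j6 0.26
[(array([315. , 277.1,  29.4, 138.3]), 0.71), (array([449.1, 225.6, 155.1, 133.3]), 0.56)]
```

View pics/w13.png

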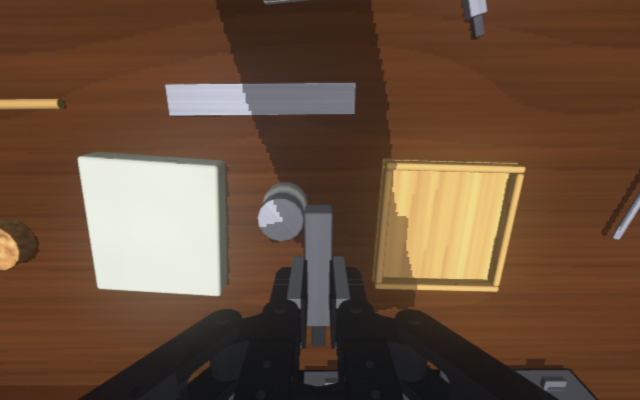

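```bash
python3 -c "
from h import *
o=bot.get_obs()
for n,z,C in [('tray',.02,[(384,161),(524,166),(499,289),(374,286)]),('board',.025,[(80,156),(220,162),(219,295),(97,290)])]:
    P=np.array([ray('wrist',u,v,z,o)[:2] for u,v in C]);print(n,P.round(3).tolist(),P.mean(0), np.degrees(np.arctan2(*(P[1]-P[0]))))
print(ray('wrist',318,230,o['eef_pos'][2]+.009,o))
go((.63,.278,.1),np.radians(90))"
```

```text
tray [[0.572, 0.208], [0.577, 0.32], [0.69, 0.318], [0.686, 0.205]] [0.63134763 0.26238964] 2.5941019535532672
board [[0.565, -0.03], [0.571, 0.078], [0.691, 0.065], [0.685, -0.043]] [0.62777392 0.01776591] 3.0240360681357688
[0.57519735 0.15490923 0.15308114]
j6 0.26 alt twist 3.132
shift [-2.94 12.35  4.4 ] twist -0.009
```

Emit:
{"name": "send_rows", "arguments": {
  "motion": "1 -1 4 0 0; 1 -2 8 0 0; 1 -2.9 12.2 1 0; 1 -2.9 12.4 4 0; 1 -2.9 12.4 4 0"
}}

```text
clock: 18.85
eef_pos: [0.6269, 0.279, 0.0995]
tool_rot: [0.003, 1.0, -0.002, -0.004]
ft_force: [-1.0, -0.8, -1.7]
grip_width: 0.0097
grasp_force: 59.3
```

Emit:
{"name": "send_rows", "arguments": {
  "motion": "1 0 0 0 0; 1 0 0 0 0; 1 0 0 0 0"
}}

```text
clock: 19.15
eef_pos: [0.631, 0.2791, 0.1064]
tool_rot: [0.004, 1.0, 0.001, 0.001]
ft_force: [-0.3, 0.2, -0.9]
grip_width: 0.01
grasp_force: 59.3
```

```bash
python3 -c "
from h import *
vision.camera('wrist');go((.632,.278,.013),np.radians(88))"
```

```text
j6 0.43 alt twist -3.115
shift [-0.09 -0.14  9.33] twist 0.026
```

Emit:
{"name": "send_rows", "arguments": {
  "motion": "1 0 -0.1 3 0.02; 1 0 -0.1 6 0.02; 1 0 -0.1 8 0.02; 1 0 -0.1 9 0.02; 1 0 -0.1 9.3 0.02"
}}

```text
clock: 19.7
eef_pos: [0.6295, 0.2785, 0.0107]
tool_rot: [0.014, 1.0, -0.0, -0.001]
ft_force: [-1.8, -0.6, 2.8]
grip_width: 0.0099
grasp_force: 59.8
```

Emit:
{"name": "send_rows", "arguments": {
  "motion": "1 0 0 0 0; 1 0 0 0 0; 1 0 0 0 0; 0.45 0 0 0 0; 0.45 0 0 0 0"
}}

```text
clock: 20.2
eef_pos: [0.6304, 0.2794, 0.0121]
tool_rot: [0.013, 1.0, 0.0, 0.001]
ft_force: [0.0, 0.2, 0.0]
grip_width: 0.0238
grasp_force: 0.0
```

Emit:
{"name": "send_rows", "arguments": {
  "motion": "0.45 0 0 0 0; 0.45 0 0 -2 0; 0.45 0 0 -5 0; 0.45 0 0 -9 0; 0.45 0 0 -13 0"
}}

```text
clock: 20.7
eef_pos: [0.6294, 0.279, 0.142]
tool_rot: [0.013, 1.0, -0.0, -0.001]
ft_force: [0.7, 0.2, -0.4]
grip_width: 0.0229
grasp_force: 0.0
```

```bash
python3 -c "
from h import *
h,o=snap('w14')
print(pix('wrist',(.632,.278,.018),o))
go((.52,.265,.13),np.radians(90+14))"
```

```text
tcp [0.6294 0.279  0.142 ] yaw 88.5 t 20.7 j6 0.44
[316.97720241 197.82016509]
j6 0.44 alt twist 2.871
shift [11.29 -1.87  2.01] twist -0.271
```

View pics/w14.png

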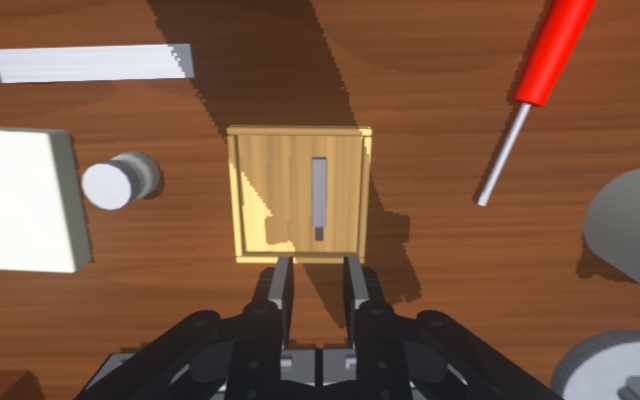

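Emit:
{"name": "send_rows", "arguments": {
  "motion": "0 4 -0.5 0 -0.06; 0 8 -1 0 -0.12; 0 12 -1.5 0.5 -0.18; 0 15 -1.6 1 -0.24; 0 17 -1.6 1.5 -0.26"
}}

```text
clock: 21.25
eef_pos: [0.4571, 0.2673, 0.1263]
tool_rot: [-0.117, 0.993, 0.0, -0.0]
ft_force: [0.8, -0.7, -0.5]
grip_width: 0.0429
grasp_force: 0.0
```

Emit:
{"name": "send_rows", "arguments": {
  "motion": "-0.2 0 0 0 0; -0.2 0 0 0 0; -0.2 0 0 0 0"
}}

```text
clock: 21.55
eef_pos: [0.461, 0.2681, 0.1268]
tool_rot: [-0.116, 0.993, 0.0, 0.001]
ft_force: [-0.8, -0.7, 0.2]
grip_width: 0.051
grasp_force: 0.0
```

```bash
python3 -c "
from h import *
h,o=snap('w15');blobs(h,o,*WH,.012)
print([ (np.round(d['rect'],1),d['conf'],ray('wrist',*d['rect'][:2],.01,o).round(3)) for d in boxes_of('wrist','short_punch')])"
```

```text
tcp [0.461  0.2681 0.1268] yaw 103.3 t 21.55 j6 0.29
px [27.0, 321.0] rect mm 641.8 39.2 [ 50.3 127.6] ang 86.3 circ [641.2  37.7] 67.1
px [117.0, 222.0] rect mm 518.9 114.7 [ 23.6 145.2] ang 0.0 circ [519.5 114.8] 73.0
px [150.0, 122.0] rect mm 433.4 133.2 [49.5 48.5] ang 4.6 circ [433.3 133.2] 33.4
px [100.0, 341.0] rect mm 642.7 101.4 [27.3 40.5] ang 55.6 circ [646.1 106.3] 20.3
px [320.0, 183.0] rect mm 449.6 266.6 [33.5 10.1] ang 16.2 circ [449.5 266.3] 17.1
px [291.0, 361.0] rect mm 626.6 280.3 [12.6 45.3] ang 88.5 circ [626.8 280.4] 23.0
[(array([319.2, 191.1,  18. ,  64. ]), 0.65, array([0.456, 0.268, 0.01 ]))]
```

```bash
python3 -c "
from h import *
go((.451,.267,.0045),np.radians(105.5))"
```

```text
j6 0.29 alt twist 3.103
shift [ 1.    0.14 12.2 ] twist -0.038
```

Emit:
{"name": "send_rows", "arguments": {
  "motion": "-0.2 1 0.1 4 -0.04; -0.2 1 0.1 8 -0.04; -0.2 1 0.1 11 -0.04; -0.2 1 0.1 12.1 -0.04; -0.2 1 0.1 12.2 -0.04"
}}

```text
clock: 22.15
eef_pos: [0.449, 0.2657, 0.0028]
tool_rot: [-0.136, 0.991, -0.001, -0.002]
ft_force: [0.8, -0.9, 1.1]
grip_width: 0.0513
grasp_force: 0.0
```

Emit:
{"name": "send_rows", "arguments": {
  "motion": "-0.2 0 0 0 0; 1 0 0 0 0; 1 0 0 0 0; 1 0 0 0 0; 1 0 0 0 0"
}}

```text
clock: 22.65
eef_pos: [0.4505, 0.267, 0.0058]
tool_rot: [-0.136, 0.991, 0.001, 0.001]
ft_force: [-1.1, -0.9, 6.4]
grip_width: 0.01
grasp_force: 58.9
```

Emit:
{"name": "send_rows", "arguments": {
  "motion": "1 0 0 -3 0.05; 1 0 0 -7 0.1; 1 0 0 -10 0.15; 1 0 0 -10 0.2; 1 0 0 -10 0.25"
}}

```text
clock: 23.15
eef_pos: [0.4505, 0.2669, 0.1062]
tool_rot: [-0.011, 1.0, 0.001, 0.002]
ft_force: [-0.4, -0.5, -0.7]
grip_width: 0.0098
grasp_force: 58.9
```

```bash
python3 -c "
from h import *
h,o=snap('w16');print(o['grip_width']);blobs(h,o,*WH,.115)
go((.632,.24,.1),np.radians(88))"
```

```text
tcp [0.4505 0.2669 0.1062] yaw 91.2 t 23.15 j6 0.51
0.009773340078873306
px [43.0, 364.0] rect mm 502.0 131.7 [43.9 54.4] ang 77.5 circ [502.1 131.7] 34.9
px [138.0, 173.0] rect mm 405.3 192.1 [28.9 32.1] ang 4.2 circ [405.2 192.1] 21.1
px [126.0, 281.0] rect mm 453.1 180.6 [81.9 13.5] ang 89.9 circ [453.  180.5] 41.2
px [318.0, 272.0] rect mm 447.9 266.7 [34.  10.5] ang 1.2 circ [447.7 266.7] 17.6
j6 0.51 alt twist -3.087
shift [-18.15  -3.02   0.56] twist 0.055
```

Emit:
{"name": "send_rows", "arguments": {
  "motion": "1 -4.5 -1 0 0.05; 1 -9 -2 0 0.05; 1 -13.5 -3 0 0.05; 1 -17.5 -3 0.3 0.05; 1 -18.1 -3 0.3 0.05"
}}

```text
clock: 23.7
eef_pos: [0.6348, 0.2394, 0.0992]
tool_rot: [0.014, 1.0, -0.0, 0.0]
ft_force: [-0.0, 1.0, -1.5]
grip_width: 0.0096
grasp_force: 58.9
```

Emit:
{"name": "send_rows", "arguments": {
  "motion": "1 0 0 0 0; 1 0 0 0 0; 1 0 0 0 0; 1 0 0 0 0"
}}

```text
clock: 24.1
eef_pos: [0.6301, 0.241, 0.102]
tool_rot: [0.013, 1.0, 0.0, 0.0]
ft_force: [-0.3, -0.6, -0.6]
grip_width: 0.0092
grasp_force: 58.9
```

```bash
python3 -c "
from h import *
h,o=snap('w17');blobs(h,o,*WH,.018)
go((.632,.24,.0135),np.radians(88))"
```

```text
tcp [0.6301 0.241  0.102 ] yaw 88.5 t 24.1 j6 0.39
px [37.0, 219.0] rect mm 631.7 33.4 [ 68.2 122.6] ang 85.1 circ [631.7  32.5] 69.2
px [92.0, 56.0] rect mm 525.4 103.3 [ 22.2 110.3] ang 0.0 circ [530.  103.3] 55.3
px [130.0, 200.0] rect mm 618.9 108.9 [38.2 39. ] ang 79.9 circ [619.  109.2] 19.9
px [589.0, 162.0] rect mm 601.4 424.0 [ 6.2 82.6] ang 73.0 circ [601.6 424.6] 41.3
j6 0.39 alt twist -3.132
shift [-0.17 -0.1   8.85] twist 0.009
```

Emit:
{"name": "send_rows", "arguments": {
  "motion": "1 -0.1 -0.1 3 0; 1 -0.1 -0.1 6 0; 1 -0.1 -0.1 8 0; 1 -0.1 -0.1 8.7 0; 1 -0.1 -0.1 8.8 0"
}}

```text
clock: 24.65
eef_pos: [0.6313, 0.2396, 0.0131]
tool_rot: [0.013, 1.0, -0.0, -0.001]
ft_force: [0.3, 0.2, -0.6]
grip_width: 0.0096
grasp_force: 58.9
```

Emit:
{"name": "send_rows", "arguments": {
  "motion": "1 0 0 0 0; 1 0 0 0 0; 1 0 0 0 0; 0.5 0 0 0 0; 0.5 0 0 0 0"
}}

```text
clock: 25.15
eef_pos: [0.6325, 0.2396, 0.0138]
tool_rot: [0.013, 1.0, 0.0, 0.0]
ft_force: [0.3, -0.2, -0.3]
grip_width: 0.0214
grasp_force: 0.0
```

Emit:
{"name": "send_rows", "arguments": {
  "motion": "0.5 0 0 0 0; 0.5 0 0 -2 0; 0.5 0 0 -5 0; 0.5 0 0 -9 0; 0.5 0 0 -13 0"
}}

```text
clock: 25.65
eef_pos: [0.6316, 0.2393, 0.144]
tool_rot: [0.013, 1.0, -0.0, -0.001]
ft_force: [1.4, 0.3, 0.1]
grip_width: 0.0213
grasp_force: 0.0
```

```bash
python3 -c "
from h import *
h,o=snap('w18');blobs(h,o,(0,0,90),(180,55,255),.018,150)
go((.432,.135,.14),np.radians(90))"
```

```text
tcp [0.6316 0.2393 0.144 ] yaw 88.5 t 25.65 j6 0.39
px [57.0, 194.0] rect mm 629.2 17.4 [108.  129.6] ang 83.0 circ [629.2  17.4] 84.3
px [146.0, 58.0] rect mm 525.2 116.1 [ 23.4 143.2] ang 0.1 circ [525.5 116.1] 72.2
px [161.0, 181.0] rect mm 617.5 111.5 [39.8 38.7] ang 88.5 circ [617.4 111.8] 20.2
px [624.0, 379.0] rect mm 833.9 538.0 [68.3 38.7] ang 15.2 circ [831.9 546.2] 35.6
px [367.0, 188.0] rect mm 628.5 279.4 [11.9 58.1] ang 88.5 circ [628.5 279.6] 29.4
px [553.0, 150.0] rect mm 601.6 425.2 [ 8.  84.4] ang 73.1 circ [602.1 426.8] 42.2
px [318.0, 194.0] rect mm 632.4 239.7 [11.  35.4] ang 88.5 circ [632.2 239.7] 18.3
px [186.0, 164.0] rect mm 604.3 134.2 [36.4 18.5] ang 35.7 circ [608.3 128.6] 18.2
px [320.0, 381.0] rect mm 829.1 236.6 [51.6  7.8] ang 88.5 circ [827.2 236.6] 25.8
px [322.0, 359.0] rect mm 803.4 239.7 [21.8 13.6] ang 88.5 circ [803.2 240. ] 12.4
j6 0.39 alt twist 3.115
shift [ 20.07 -11.13   1.05] twist -0.027
```

Both punches lie in the tray. Now the crucible.

Emit:
{"name": "send_rows", "arguments": {
  "motion": "0 4 -2 0 0; -0.4 8 -4 0 0; -0.6 12 -6.5 0 0; -0.6 16 -9 0.5 0; -0.6 20 -11.1 1 0"
}}

```text
clock: 26.2
eef_pos: [0.4277, 0.1329, 0.1332]
tool_rot: [0.014, 1.0, 0.0, 0.001]
ft_force: [0.4, 0.1, 0.3]
grip_width: 0.0686
grasp_force: 0.0
```

Emit:
{"name": "send_rows", "arguments": {
  "motion": "-0.6 0 0 0 0; -0.6 0 0 0 0; -0.6 0 0 0 0; -0.6 0 0 0 0"
}}

```text
clock: 26.6
eef_pos: [0.4314, 0.1348, 0.134]
tool_rot: [0.013, 1.0, 0.0, 0.001]
ft_force: [0.2, -0.3, -0.3]
grip_width: 0.0684
grasp_force: 0.0
```

```bash
python3 -c "
from h import *
h,o=snap('w19');blobs(h,o,*WH,.024)"
```

```text
tcp [0.4314 0.1348 0.134 ] yaw 88.5 t 26.6 j6 0.33
px [322.0, 198.0] rect mm 430.9 138.1 [46.6 45.8] ang 4.6 circ [431.1 137.9] 31.1
px [308.0, 287.0] rect mm 510.2 124.4 [ 23.2 112.5] ang 0.1 circ [510.7 124.4] 57.2
px [246.0, 360.0] rect mm 590.4 60.7 [29.6 72.4] ang 85.3 circ [590.7  66.7] 36.9
px [314.0, 368.0] rect mm 596.9 126.9 [24.5 35.4] ang 0.5 circ [601.7 126.4] 18.7
px [621.0, 363.0] rect mm 600.6 414.7 [ 7.4 66.3] ang 72.6 circ [600.4 413.9] 33.2
```

```bash
python3 -c "
from h import *
go((.431,.138,.007),np.radians(94.6))"
```

```text
j6 0.33 alt twist 3.035
shift [ 0.05  0.32 12.68] twist -0.107
```

Emit:
{"name": "send_rows", "arguments": {
  "motion": "-0.6 0 0.3 3 -0.05; -0.6 0 0.3 7 -0.1; -0.6 0 0.3 10 -0.105; -0.6 0 0.3 12 -0.105; -0.6 0 0.3 12.6 -0.105"
}}

```text
clock: 27.15
eef_pos: [0.4284, 0.1368, 0.005]
tool_rot: [-0.039, 0.999, -0.001, -0.002]
ft_force: [-0.5, -0.1, 0.7]
grip_width: 0.0686
grasp_force: 0.0
```

Emit:
{"name": "send_rows", "arguments": {
  "motion": "-0.6 0 0 0 0; 1 0 0 0 0; 1 0 0 0 0; 1 0 0 0 0; 1 0 0 0 0"
}}

```text
clock: 27.65
eef_pos: [0.431, 0.1375, 0.0088]
tool_rot: [-0.039, 0.999, 0.001, 0.002]
ft_force: [0.2, 0.5, 6.7]
grip_width: 0.0446
grasp_force: 62.6
```

Emit:
{"name": "send_rows", "arguments": {
  "motion": "1 0 0 -2 0; 1 0 0 -5 0; 1 0 0 -9 0; 1 0 0 -12 0; 1 0 0 -12 0"
}}

```text
clock: 28.15
eef_pos: [0.4326, 0.138, 0.1319]
tool_rot: [-0.039, 0.999, 0.001, 0.005]
ft_force: [0.9, 0.1, -0.2]
grip_width: 0.0443
grasp_force: 61.8
```

```bash
python3 -c "
from h import *
h,o=snap('w20');print(o['grip_width']);blobs(h,o,*WH,o['eef_pos'][2]+.015)
go((.628,.016,.12),np.radians(85.5))"
```

```text
tcp [0.4326 0.138  0.1319] yaw 94.5 t 28.15 j6 0.23
0.044287212678088266
px [318.0, 285.0] rect mm 432.7 137.7 [45.5 45.4] ang 4.4 circ [432.9 137.7] 31.3
px [216.0, 278.0] rect mm 431.8 95.0 [11.7 18.1] ang 0.0 circ [431.7  95. ] 10.6
px [129.0, 329.0] rect mm 461.7 52.1 [ 9.4 23. ] ang 45.9 circ [464.2  54.7] 11.5
px [600.0, 375.0] rect mm 471.2 276.8 [ 3.6 32.8] ang 72.9 circ [470.9 276.1] 16.4
px [291.0, 364.0] rect mm 475.6 128.4 [11.4 17.7] ang 4.3 circ [478.7 128.6] 9.2
px [198.0, 391.0] rect mm 493.9 82.5 [11.3 14.6] ang 88.4 circ [493.9  82.5] 9.2
j6 0.23 alt twist -2.985
shift [-18.67 -13.65   1.05] twist 0.157
```

Emit:
{"name": "send_rows", "arguments": {
  "motion": "1 -4 -3 0 0.04; 1 -8 -6 0 0.08; 1 -12 -9 0 0.12; 1 -16 -12 0 0.157; 1 -18.7 -13.6 1 0.157"
}}

```text
clock: 28.7
eef_pos: [0.6289, 0.0133, 0.1163]
tool_rot: [0.041, 0.999, -0.0, 0.001]
ft_force: [0.1, 0.2, -0.6]
grip_width: 0.0441
grasp_force: 61.8
```

Emit:
{"name": "send_rows", "arguments": {
  "motion": "1 0 0 0 0; 1 0 0 0 0; 1 0 0 0 0; 1 0 0 0 0"
}}

```text
clock: 29.1
eef_pos: [0.6253, 0.0168, 0.1173]
tool_rot: [0.039, 0.999, 0.0, -0.0]
ft_force: [-0.5, 0.2, -0.4]
grip_width: 0.0446
grasp_force: 61.8
```

```bash
python3 -c "
from h import *
h,o=snap('w21');blobs(h,o,*WH,.025)
go((.628,.0165,.036),np.radians(85.5))"
```

```text
tcp [0.6253 0.0168 0.1173] yaw 85.6 t 29.1 j6 0.1
px [318.0, 233.0] rect mm 645.7 14.9 [108.2 156. ] ang 85.5 circ [642.4  15. ] 90.3
px [442.0, 48.0] rect mm 525.6 102.8 [ 22.  136.6] ang 0.0 circ [525.7 103. ] 68.9
px [485.0, 183.0] rect mm 616.8 137.6 [38. 37.] ang 85.6 circ [616.7 137.5] 19.3
px [318.0, 326.0] rect mm 729.9 8.8 [81.7  9. ] ang 85.5 circ [731.2   8.7] 40.9
px [617.0, 190.0] rect mm 629.3 233.0 [11.5 34.8] ang 88.3 circ [629.2 232.8] 17.8
j6 0.1 alt twist -3.141
shift [-0.25 -0.01  8.17] twist 0.001
```

Emit:
{"name": "send_rows", "arguments": {
  "motion": "1 -0.3 0 2.5 0; 1 -0.3 0 5 0; 1 -0.3 0 7 0; 1 -0.3 0 8 0; 1 -0.3 0 8.1 0"
}}

```text
clock: 29.65
eef_pos: [0.628, 0.0162, 0.0352]
tool_rot: [0.039, 0.999, -0.0, -0.001]
ft_force: [0.1, -0.0, -0.2]
grip_width: 0.0446
grasp_force: 61.8
```

Emit:
{"name": "send_rows", "arguments": {
  "motion": "1 0 0 0 0; 1 0 0 0 0; 1 0 0 0 0; -0.6 0 0 0 0; -0.6 0 0 0 0"
}}

```text
clock: 30.15
eef_pos: [0.6299, 0.0157, 0.037]
tool_rot: [0.039, 0.999, 0.0, 0.001]
ft_force: [-0.5, 0.8, 0.5]
grip_width: 0.0681
grasp_force: 0.0
```

Emit:
{"name": "send_rows", "arguments": {
  "motion": "-0.6 0 0 0 0; -0.6 0 0 -2 0; -0.6 0 0 -6 0; -0.6 3 0 -10 0; -0.6 8 0 -12 0"
}}

```text
clock: 30.65
eef_pos: [0.5567, 0.0217, 0.1585]
tool_rot: [0.04, 0.999, 0.0, 0.004]
ft_force: [-0.7, -0.2, 0.1]
grip_width: 0.068
grasp_force: 0.0
```

Emit:
{"name": "send_rows", "arguments": {
  "motion": "-0.6 4 0 -2 0; -0.6 8 0 -4 0; -0.6 12 0 -6 0; -0.6 16 0 -6 0; -0.6 20 0 -6 0"
}}

```text
clock: 31.15
eef_pos: [0.3528, 0.0376, 0.2157]
tool_rot: [0.039, 0.999, 0.0, 0.001]
ft_force: [-0.4, 0.2, 0.2]
grip_width: 0.0681
grasp_force: 0.0
```

```bash
python3 -c "
from h import *
h,o=snap('w22')
a=vision.camera('side')[:,:,::-1]; b=vision.camera('top')[:,:,::-1]
cv2.imwrite('pics/top_end.png',b)
A=cv2.resize(a[90:350,220:490],(580,558)); B=b[110:190,180:480]
cv2.imwrite('pics/end.png',np.vstack([cv2.resize(a[90:345,225:485],(440,430))if 0 else cv2.resize(a[90:345,205:505],(565,480))[:380],cv2.resize(B,(565,150))]))
cv2.imwrite('pics/end.png',np.vstack([cv2.resize(a[85:350,225:495],(800,785))[:380] if 0 else cv2.resize(a[90:345,225:495],(420,397)),cv2.resize(B,(420,112))]) if 0 else np.hstack([cv2.resize(a[90:345,245:495],(400,408)),cv2.resize(np.rot90(B),(109,408))]) if 0 else np.vstack([cv2.resize(a[90:345,245:495],(390,398)),cv2.resize(B,(390,104))]) if 0 else cv2.resize(a[90:345,225:495],(635,600)))
H=cv2.cvtColor(b,cv2.COLOR_BGR2GRAY)
print(o['grip_width'],[(np.round(d['rect'],1),round(d['conf'],2),ray('top',*d['rect'][:2],.045).round(3)) for t in ('crucible','jar') for d in boxes_of('top',t)])"
```

```text
tcp [0.3528 0.0376 0.2157] yaw 85.5 t 31.15 j6 0.19
0.0681182422275241 [(array([320.1, 144.9,  18.9,  28.1]), 0.64, array([0.629, 0.017, 0.045])), (array([272.1, 156.3,  16.9,  17.4]), 0.61, array([0.603, 0.124, 0.045]))]
```

View pics/end.png

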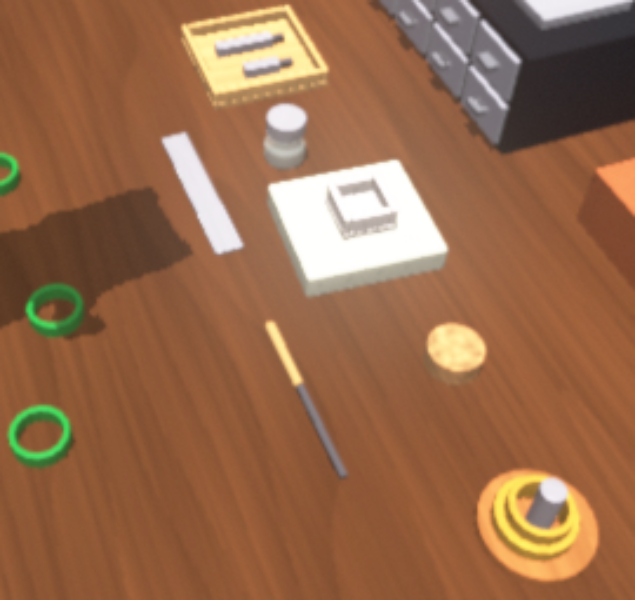

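The final picture shows both punches flat in the tray (250,45 and 265,67), the crucible upright on the middle of the board (362,205), both rings over the post with the thin one on top (538,515), and the jar where it stood (286,135).

Emit:
{"name": "send_rows", "arguments": {
  "motion": "-0.6 0 0 0 0; -0.6 0 0 0 0; -0.6 0 0 0 0; -0.6 0 0 0 0; -0.6 0 0 0 0"
}}

```text
clock: 31.9
eef_pos: [0.354, 0.0375, 0.2146]
tool_rot: [0.039, 0.999, -0.0, -0.0]
ft_force: [0.1, -0.3, 0.7]
grip_width: 0.0684
grasp_force: 0.0
```

```bash
python3 -c "
from workcell import workorder
print(workorder.job_done())"
```

```text
the job is handed in; nothing more can be done
None
```

I handed the job in at about 32 s: both rings are flat on the post with the thick one at the bottom, the crucible is upright on the middle of the board, both punches lie flat in the tray, and the jar is where it stood; the hand-in returned no verdict.

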